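# Hang the stained-slide rack in the drying rail and close the gate

### The job

Hang the rack of stained slides in the drying rail: take it by its handle, enter its trolley at the rail's open end and slide it in gently until the small white slider of the stop inside the rail is pushed fully back. Then turn the gate knob at the open end until its pointer points straight across the mouth at the index pin, and let go. Keep the rack upright and leave the slide box, the oil bottle and the beaker where they are.

Things in the scene. Friction and masses are not known exactly. Their poses are not given: they have to be found in the camera images.
- rack: Steel slide rack, 0.15 to 0.3 kg, standing free on the bench. Origin: centre of its underside; z up, x along its length; symmetric under a half turn about z. From the underside up: basket with 8 slides 56 (x) by 36 (y) mm, to 80 mm; crossbar 56 by 12 mm at 93 to 97 mm; neck 16 by 9 mm; white trolley at 106 to 114 mm; neck; grey handle 30 (x) by 12 (y) mm from 125 to 173 mm.
- rack_handle (a point): Point in the middle of the rack's handle, 155 mm above its underside: grip here across the 12 mm (rack y), fingers pointing down. Hung, it is 33 mm above the rail's top.
- rack_trolley (a point): Centre of the rack's trolley, 110 mm above its underside: two flat discs 26 mm in diameter and 8 mm thick, centred at rack x = +12 and -12 mm; so 50 mm long, 26 mm wide, with round ends.
- rail: Fixed rail, 225 mm long, 38 mm wide, 120 to 140 mm above the bench, on a white base plate 6 mm thick. Origin: on the bench under the middle of the open mouth; x runs level from the mouth into the rail, z up. Far end capped: the trolley enters only at the mouth, along +x. Hung, the rack's underside is 18 mm above the bench. Posts on the -y side only, y -46 to -36 mm, lower than the rail's top.
- rail_mouth (a point): Centre of the mouth (rail x = 0, y = 0, 130 mm above the bench). Channel inside: 30 mm wide, 12 mm high, floor 124 mm above the bench. Slots 16 mm wide run along its top and bottom for the neck.
- slider (a joint): Travel in m along rail +x of the white slider of the stop clamped in the channel (black thumbscrew on top): 0 at rest, 0.006 fully back. The stop's place changes and must be found: the slider's front face rests 120 to 180 mm in from the mouth. The trolley pushes it; it resists with about 4 N, stays where pushed, then stands firm (12 N is plenty; over 40 N is too rough).
- gate (a joint): Angle of the gate in rad: 0 = pointer straight across the mouth, along rail -y, at the index pin; positive = turned clockwise seen from above, open. From 1.05 up the mouth is free. Range -0.2 to 1.7, no stop or click at 0; light friction (0.05 N m), stays where left.
- gate_knob (a point): On the gate's vertical axis in its black bar knob, 170 mm above the bench, at rail x = -22, y = +60 mm. Bar 36 mm long (along the pointer), 12 mm wide, 146 to 184 mm above the bench. Axes turn with the gate: -y along the pointer, z up. Pointer: steel arm 8 mm thick, 126 to 134 mm above the bench, tip 78 mm from the axis.
- index_pin (a point): Top of the steel index pin, 6 mm in diameter, 144 mm above the bench at rail x = -22, y = -41 mm, beyond the mouth from the gate knob.
- slide_box: Closed card slide box, 87 by 102 by 38 mm; bystander. Origin: centre of its underside.
- oil_bottle: Small amber bottle, 40 mm in diameter, 75 mm high; bystander. Origin: centre of its underside.
- beaker: Glass beaker, 68 mm in diameter, 85 mm high; bystander. Origin: centre of its underside.

How it is judged:
By the outcome, as a careful person would: the job done as asked, in the order asked, and still so for the second after the job is handed in, with the robot touching nothing.
It also fails if it takes over 51 s, if anything falls off the work surface, if the arm or the gripper's body presses on something with over 40 N, if the wrist force passes 120 N, or if a joint passes its speed limit or range.

### The arm

A 6-joint arm with a two-finger parallel gripper is mounted at the origin on the work surface. World frame = base frame: x ahead of the robot, y to its left, z up, the work surface at z = 0. Lengths are in m, angles in degrees, forces in N, time in s.
With the tool pointing down it reaches from about 0.325 to 0.775 m from the base axis. Payload 5.5 kg.
Tool frame: the origin (TCP) lies midway between the tips of the shut fingers; the grasp point (between the pads) lies 19 mm behind it (env.pinch_z is the distance from the TCP to the grasp point, in m); y points along the fingers, x is the direction in which the jaws open and shut, and the axes are right-handed (so a half turn about y gives the same grasp; the last joint's range is limited). The gripper opens to 88 mm and grips with 3 to 60 N. Pads are 20 mm wide; open, the fingers measure 115 mm over their backs; the gripper's body (75 mm by 178 mm) begins 61 mm behind the grasp point.
Start: joints at [-74.238, 5.22, 70.514, -0, 104.267, -3.249], TCP at [0.195, -0.567, 0.223] pointing down, gripper open.
Joint ranges: [-164.24, 164.24], [-49.07, 125.15], [9.68, 141.18], [-86.29, 266.29], [3.28, 154.24], [-151.56, 151.56]. Speed limits (degrees/s): [147.25, 147.25, 172.46, 180, 180, 180].

### API

Orientations are given as [roll, pitch, yaw] about the fixed x, y, z axes, in that order (R = Rz(yaw) Ry(pitch) Rx(roll)).
In Python, from bench import env gives the robot as it stands. The module is installed in compiled form; this text tells all that it offers. Calls block until the motion is done:
- env.reach(position, orientation): joint-space move of the TCP to a pose.
- env.move_l(position, rot=None, speed=0.15, max_force=None): straight line of the TCP; rot=None keeps the orientation; speed is the mean speed in m/s. With max_force (N) it stops when the force on the tool has changed by that much, and returns True; else False.
- env.move_j(angles): joint-space move.
- env.release() and env.close(strength=None): open the fingers fully, or close them until they stop; strength is the grip in N (None keeps the last).
- env.dwell(seconds).
- env.ik(position, orientation): joint angles nearest the present ones, or None.
- env.grab_frame(name): name is "scene" or "top" or "wrist"; returns a dict with "image" (400x640x3 uint8, red, green, blue), "range_z" (400x640 float32, m along the optical axis (not along the pixel's ray), 0 where there is no reading), "fovy" (degrees; the focal length in pixels is half the picture's height over the tangent of half this angle, whatever the lens; pixels are square), "cx", "cy" (the principal point, pixels), "distortion" ([k1, k2, p1, p2, k3] as OpenCV has them; the pictures are not rectified), "R" (3x3) and "t" (3): a world point X has camera coordinates R X + t. Camera axes: x right, y down, z forward; pixel columns grow to the right and rows downward; lengths in m; the calibration is good to about 2 mm. A picture is of the moment at which its call begins.
A pose or a line that the arm cannot do raises env.Unreachable and nothing moves.
- env.finish_job(): hands the job in, once; it reports no verdict.
Readings, each from a call of its own:
- env.read_time_s(): time.
- env.read_joint_pos(): joint angles.
- env.read_joint_velocities(): joint speeds.
- env.read_tau(): joint torques, N m.
- env.read_ee_pos(): TCP position.
- env.read_eef_rot(): TCP orientation.
- env.read_wrist_force(): force on the tool from outside, world axes, zero at the start.
- env.read_torque(): the same for the moment, N m.
- env.read_finger_gap(): opening from 0.0 (shut) to 1.0 (fully open).
Only numpy, scipy, OpenCV 4.12 (cv2) and the standard library are available. Lean on these libraries where they do the work, as an engineer would, in place of code of your own. Each camera call takes 0.05 s, during which the arm holds its last target.

## Working session

There is one attempt and no reset: what is moved stays moved. The work goes in short steps, each a Python script; the robot and the scene stay as the last script left them, time stands still between calls to the robot, and variables do not carry over. Pictures are saved under pics/ and viewed, and the job is handed in when it is done.

```bash
mkdir -p pics; cat > h.py <<'E'
import numpy as np, cv2, pickle
from bench import env
def cap(n):
    f=env.grab_frame(n); pickle.dump(f,open(f'{n}.pkl','wb')); return f
def K(f):
    h=f['image'].shape[0]; fl=h/2/np.tan(np.radians(f['fovy'])/2)
    return np.array([[fl,0,f['cx']],[0,fl,f['cy']],[0,0,1.]])
def ray(f,px):
    u=cv2.undistortPoints(np.array(px,float).reshape(-1,1,2),K(f),np.array(f['distortion'],float)).reshape(-1,2)
    R=np.array(f['R']);t=np.array(f['t'])
    d=np.c_[u,np.ones(len(u))]@R
    return -R.T@t,d
def onz(f,px,z):
    c,d=ray(f,px); s=(z-c[2])/d[:,2]; return c+d*s[:,None]
def cloud(f):
    h,w=f['range_z'].shape; v,u=np.mgrid[:h,:w]
    c,d=ray(f,np.c_[u.ravel(),v.ravel()]); 
    P=c+d*f['range_z'].ravel()[:,None]; P[f['range_z'].ravel()==0]=np.nan
    return P.reshape(h,w,3)
def proj(f,X):
    R=np.array(f['R']);t=np.array(f['t']).reshape(3,1)
    return cv2.projectPoints(np.array(X,float).reshape(-1,1,3),cv2.Rodrigues(R)[0],t,K(f),np.array(f['distortion'],float))[0].reshape(-1,2)
def save(n,im,x=1.25): cv2.imwrite(f'pics/{n}.png',cv2.resize(im[:,:,::-1],None,fx=x,fy=x,interpolation=cv2.INTER_CUBIC))
E
python3 - <<'E'
from h import *
for n in('scene','top','wrist'):
    f=cap(n); save(n+'0',f['image']); print(n,f['fovy'],f['cx'],f['cy'],f['distortion'],-np.array(f['R']).T@f['t'],(f['range_z']>0).mean())
print(env.read_time_s(),env.read_eef_rot(),env.pinch_z)
E
```

```text
scene 57.16187372701013 319.06922615610193 198.28834982161882 [0.01338473 0.         0.         0.         0.        ] [1.31397405 0.06165966 0.86099649] 0.99603515625
top 47.814675200315634 313.0762211940972 198.93918501088498 [-0.0841795  0.         0.         0.         0.       ] [0.4409006  0.00534635 1.10275337] 0.995890625
wrist 62.808350747976455 320.81910969959966 199.4857191454068 [-0.01829586  0.          0.          0.          0.        ] [ 0.2749661  -0.53962025  0.38305731] 0.99602734375
0.15 [-8.99953212e+01  8.51306507e-02 -7.09903823e+01] 0.0187
```

View pics/scene0.png

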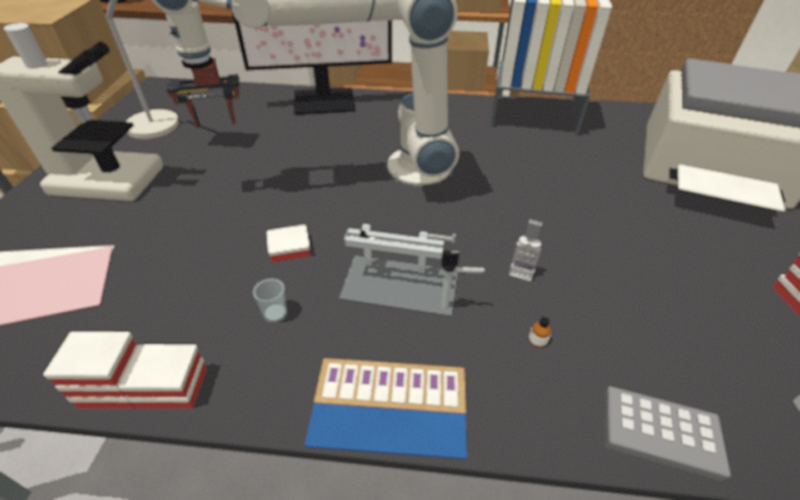

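View pics/top0.png

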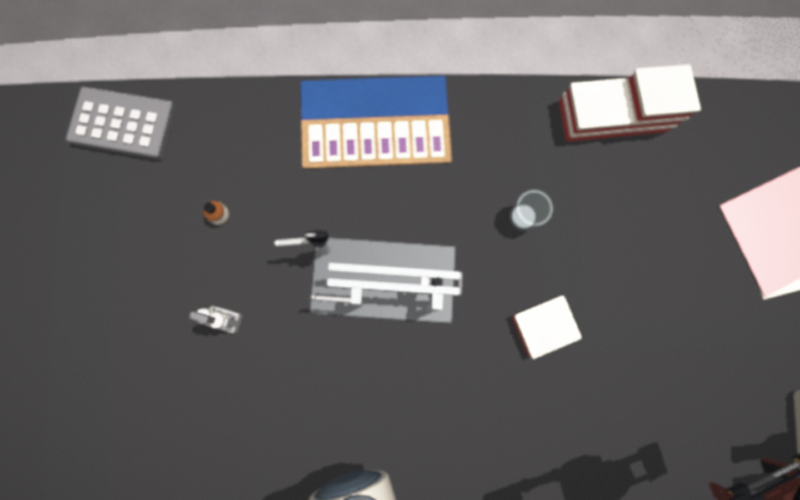

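View pics/wrist0.png

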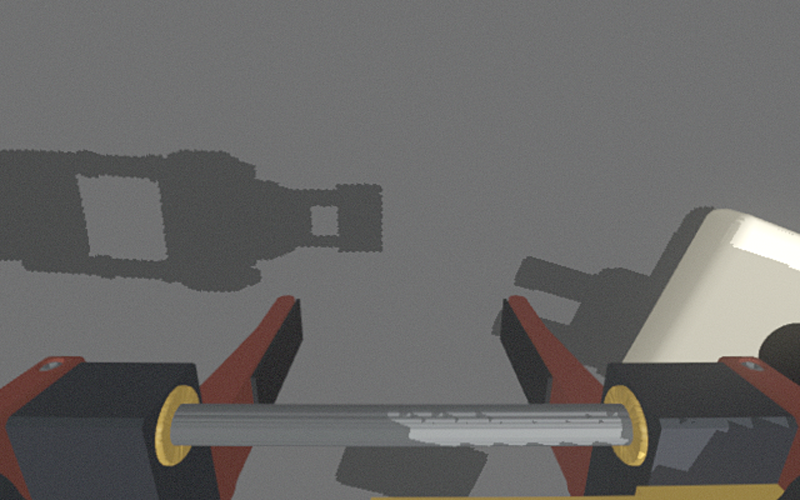

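The top view has the rail with its mouth at the left (world +y), the knob at (316,238), the stop at about (436,281) and the rack at about (217,318), all in scaled pixels. The scene view shows the rack upright at (527,250). I'll measure roughly from the top depth, then move the wrist camera in closer.

```bash
python3 - <<'E'
from h import *
f=pickle.load(open('top.pkl','rb'));P=cloud(f);im=f['image']
save('topcrop',im[150:300,140:400],3)
s=P[150:300,140:400].reshape(-1,3)
def st(m,n):
    q=s[m];print(n,len(q),q.mean(0).round(3),q.min(0).round(3),q.max(0).round(3))
z=s[:,2]
print('bench z', np.nanmedian(z))
rk=(s[:,1]>.2)&(s[:,0]<.4)
st(rk&(z>.05),'rack');st(rk&(z>.16),'handle')
rl=(s[:,1]<.2)
st(rl&(z>.13)&(z<.145),'railtop');st(rl&(z>.165)&(s[:,0]>.4),'knob')
q=s[rl&(z>.134)&(z<.145)][:,:2]
print(cv2.minAreaRect(q.astype(np.float32)))
q=s[rk&(z>.155)][:,:2];print(cv2.minAreaRect(q.astype(np.float32)))
E
```

```text
bench z 0.00019232747783015647<stdin>:6: RuntimeWarning: Mean of empty slice.
  ret = um.true_divide(
Traceback (most recent call last):
ValueError: zero-size array to reduction operation minimum which has no identity
```

View pics/topcrop.png

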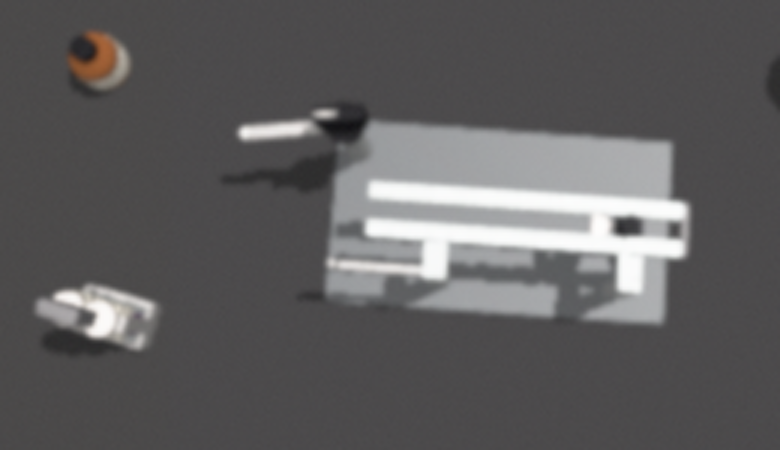

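The crop shows the handle at (62,312), the trolley at (97,320), the rail's two top lips from (367,190/228) to (688,205/250), the white slider at (600,222) and the pin arm at (330,262).

```bash
python3 - <<'E'
from h import *
f=pickle.load(open('top.pkl','rb'));P=cloud(f)
s=P[150:300,140:400].reshape(-1,3);z=s[:,2]
def st(m,n):
    q=s[m]
    if len(q): print(n,len(q),q.mean(0).round(3),q.min(0).round(3),q.max(0).round(3),cv2.minAreaRect(q[:,:2].astype(np.float32)))
px=lambda u,v:[140+u/3,150+v/3]
print('handle',onz(f,[px(62,312)],.165),'trolley',onz(f,[px(97,320)],.114))
print('mouth',onz(f,[px(367,190),px(367,228)],.14),'far',onz(f,[px(688,205),px(687,250)],.14),'slider',onz(f,[px(600,222),px(592,222)],.134))
for lo,hi in((.05,.1),(.1,.12),(.12,.145),(.145,.2)):
    st((z>lo)&(z<hi)&(s[:,1]>.14)&(s[:,0]<.36),('rack',lo))
    st((z>lo)&(z<hi)&(s[:,1]<.14),('rail',lo))
E
```

```text
handle [[0.46820296 0.29511692 0.165     ]] trolley [[0.46361118 0.28507481 0.114     ]]
mouth [[0.55269814 0.08624276 0.14      ]
 [0.52547911 0.08633638 0.14      ]] far [[ 0.53820395 -0.14358401  0.14      ]
 [ 0.50590468 -0.14170292  0.14      ]] slider [[ 0.52759922 -0.08041039  0.134     ]
 [ 0.52769746 -0.07464268  0.134     ]]
('rail', 0.05) 52 [0.542 0.032 0.077] [ 0.479 -0.102  0.052] [0.606 0.109 0.098] ((0.5155951976776123, 0.017681695520877838), (0.24202661216259003, 0.07171554118394852), 57.92753219604492)
('rail', 0.1) 19 [ 0.511 -0.059  0.114] [ 0.479 -0.136  0.102] [0.547 0.049 0.12 ] ((0.5123394727706909, -0.04170233756303787), (0.18754582107067108, 0.05579086020588875), 85.05316925048828)
('rail', 0.12) 1654 [ 0.528 -0.02   0.137] [ 0.48  -0.141  0.12 ] [0.619 0.14  0.145] ((0.5275728106498718, 0.00851111114025116), (0.29514461755752563, 0.11551276594400406), 72.29961395263672)
('rail', 0.145) 226 [0.584 0.06  0.168] [ 0.502 -0.109  0.145] [0.618 0.121 0.188] ((0.5672300457954407, 0.006244838237762451), (0.11472342163324356, 0.22322608530521393), 4.2312188148498535)
```

```bash
python3 - <<'E'
from h import *
f=pickle.load(open('wrist.pkl','rb')); print(np.array(f['R'])[2])
env.reach([0.47,0.17,0.36],[-90,0,-10])
f=cap('wrist');save('w1',f['image']);print(env.read_time_s(),env.read_joint_pos())
pickle.dump(f,open('w1.pkl','wb'))
E
```

```text
[-0.28443785 -0.09783457 -0.95368942]
3.0083 [ 1.59166973e+01 -5.89018650e+00  6.73959243e+01 -7.64771565e-03
  1.18519027e+02  2.59843644e+01]
```

View pics/w1.png

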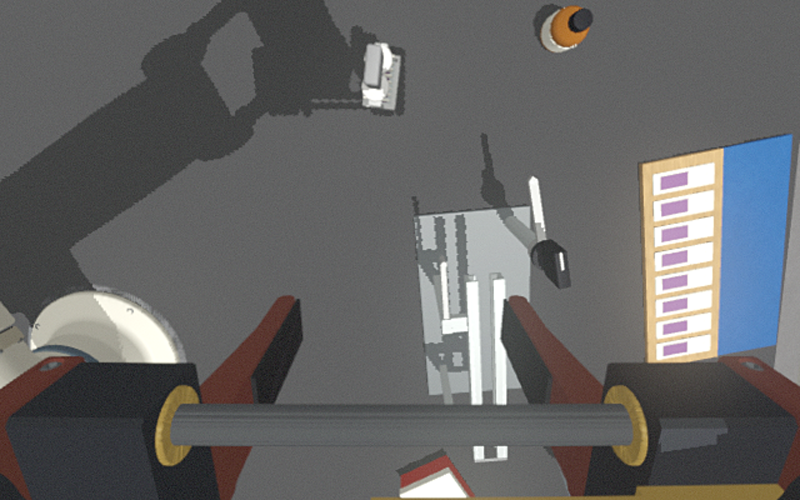

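The wrist view shows the rack at (382,78), the rail from mouth (486,277) to far end (490,460), the knob at (550,262) and the pointer tip at (533,180). I'll zoom in to measure.

```bash
python3 - <<'E'
from h import *
f=pickle.load(open('w1.pkl','rb'))
im=f['image'];save('w1a',im[20:110,260:360],6);save('w1b',im[130:240,320:470],5)
E
```

```text
(no output)
```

View pics/w1a.png

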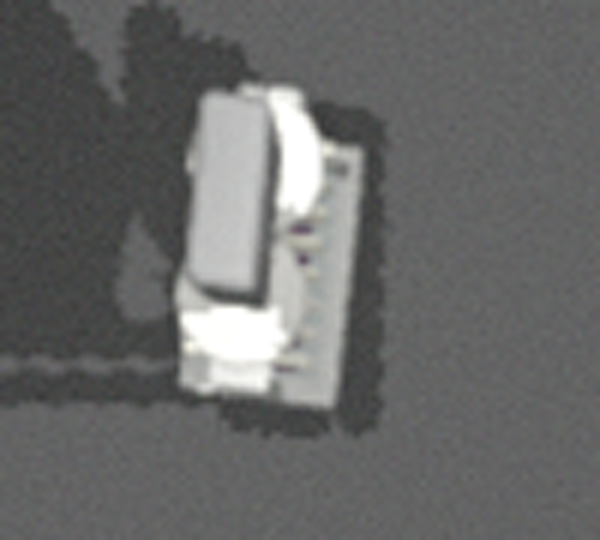

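View pics/w1b.png

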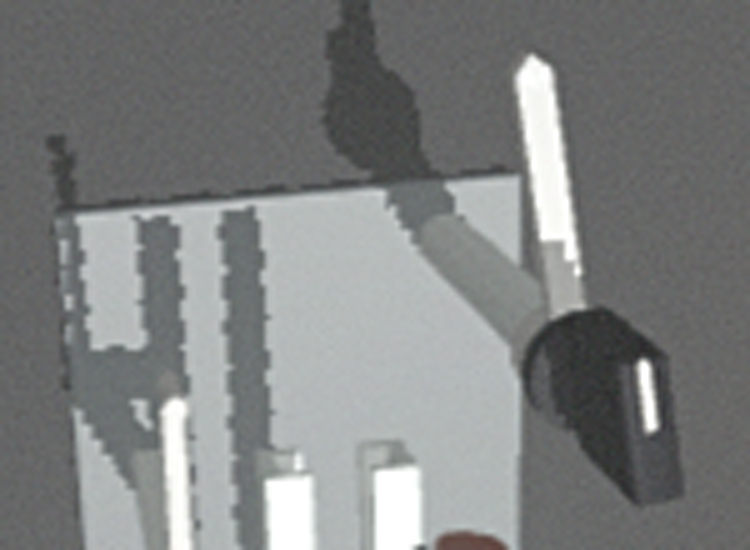

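```bash
cat >> h.py <<'E'
def crop(pts,x0,y0,s): return [[x0+(u+.5)/s-.5,y0+(v+.5)/s-.5] for u,v in pts]
E
python3 - <<'E'
from h import *
f=pickle.load(open('w1.pkl','rb'))
h=onz(f,crop([(205,92),(272,97),(262,292),(190,280)],260,20,6),.173)
print('handle',h.round(4).tolist(),h.mean(0)); e=(h[0]+h[1]-h[2]-h[3])/2; print(np.linalg.norm(e),np.degrees(np.arctan2(e[1],e[0])), np.linalg.norm(h[0]-h[1]))
b=onz(f,crop([(365,148),(333,408)],260,20,6),.08);e=b[0]-b[1];print('basket',b,np.linalg.norm(e),np.degrees(np.arctan2(e[1],e[0])))
m=onz(f,crop([(266,478),(420,465)],320,130,5),.14);print('mouth',m,m.mean(0),np.linalg.norm(m[0]-m[1]))
k=onz(f,crop([(622,360),(668,358),(682,495),(642,503)],320,130,5),.184);print('knob',k.round(4).tolist(),k.mean(0))
e=(k[0]+k[1]-k[2]-k[3])/2;print(np.linalg.norm(e),np.degrees(np.arctan2(e[1],e[0])))
p=onz(f,crop([(534,60),(568,300)],320,130,5),.134);e=p[0]-p[1];print('ptr',p,np.degrees(np.arctan2(e[1],e[0])))
far=onz(f,[[474/1.25,459/1.25],[507/1.25,459/1.25]],.14);print('far',far,far.mean(0))
pl=onz(f,crop([(65,212),(518,175)],320,130,5),.006);e=pl[1]-pl[0];print('plate edge',pl,np.degrees(np.arctan2(e[1],e[0])))
im=f['image'];save('w1c',im[220:380,330:430],5)
P=cloud(f)
for n,(u,v) in dict(handle=(298,51),knob=(448,215),lip=(398,232)).items(): print(n,P[v,u])
E
```

```text
handle [[0.47, 0.3118, 0.173], [0.4805, 0.3092, 0.173], [0.4733, 0.2806, 0.173], [0.462, 0.2845, 0.173]] [0.47143545 0.2965577  0.173     ]
0.02897141449602537 74.82639306429513 0.010799156886539017
basket [[0.49605763 0.31182616 0.08      ]
 [0.48049205 0.26298469 0.08      ]] 0.05126184463071901 72.32313146859848
mouth [[0.52313809 0.08820974 0.14      ]
 [0.56154233 0.08494468 0.14      ]] [0.54234021 0.08657721 0.14      ] 0.038542788532268085
knob [[0.5985, 0.1209, 0.184], [0.6084, 0.1196, 0.184], [0.6098, 0.0868, 0.184], [0.6009, 0.0864, 0.184]] [0.6043861 0.1034433 0.184    ]
0.03372700287760221 93.20561233294188
ptr [[0.59936885 0.17968533 0.134     ]
 [0.60300395 0.11942943 0.134     ]] 93.45233881135675
far [[ 0.50431977 -0.1362234   0.14      ]
 [ 0.54251459 -0.1431949   0.14      ]] [ 0.52341718 -0.13970915  0.14      ]
plate edge [[0.4842672  0.13329841 0.006     ]
 [0.62895092 0.12008245 0.006     ]] -5.219132083573075
handle [0.47123324 0.29709505 0.17257474]
knob [0.6020789  0.10435716 0.18345251]
lip [0.55344155 0.07315457 0.13931704]
```

View pics/w1c.png

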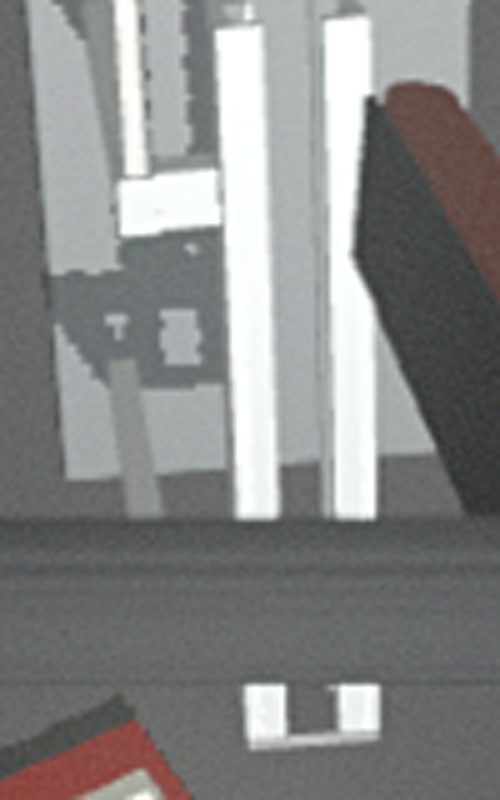

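The handle, knob, mouth and plate agree with the given geometry: rail yaw is about -95° and the gate angle about 1.43 rad. Next I'll go above the handle and check.

```bash
python3 - <<'E'
from h import *
env.reach([0.4714,0.2966,0.225],[-90,0,-15.5])
f=cap('wrist');save('w2',f['image']);print(env.read_time_s(),env.read_ee_pos())
pickle.dump(f,open('w2.pkl','wb'))
save('w2a',f['image'][150:340,230:410],4)
E
```

```text
3.825 [0.47227654 0.29593704 0.22726428]
```

View pics/w2.png

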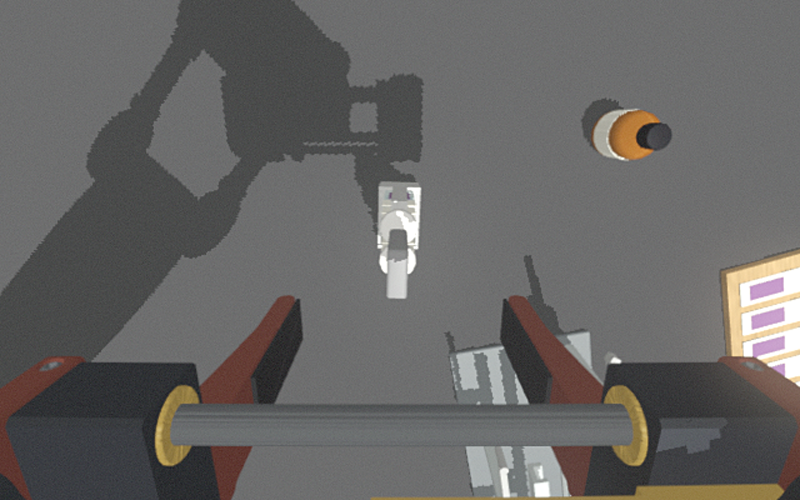

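View pics/w2a.png

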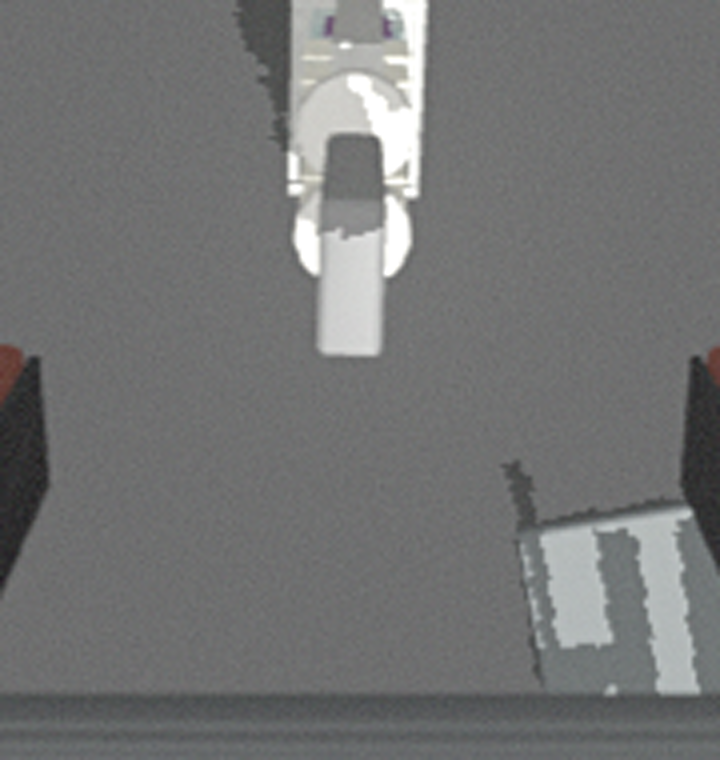

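The handle top face spans (320–382, 198–354) in the crop, with the fingers clear on both sides.

```bash
python3 - <<'E'
from h import *
f=pickle.load(open('w2.pkl','rb'))
h=onz(f,crop([(324,198),(384,198),(382,354),(318,354)],230,150,4),.173)
print(h.round(4).tolist(),h.mean(0)); e=(h[0]+h[1]-h[2]-h[3])/2; print(np.linalg.norm(e),np.degrees(np.arctan2(e[1],e[0])), np.linalg.norm(h[0]-h[1]))
b=onz(f,crop([(290,193),(290,0),(420,193),(428,0)],230,150,4),.08)
for i in(0,2):
    e=b[i+1]-b[i];print('basket',np.degrees(np.arctan2(e[1],e[0])))
e=b[2]-b[0];print(np.degrees(np.arctan2(e[1],e[0])),np.linalg.norm(e),b.round(4).tolist())
print(env.read_ee_pos(),env.read_eef_rot(),env.read_time_s())
E
```

```text
[[0.4705, 0.3133, 0.173], [0.4804, 0.3106, 0.173], [0.4724, 0.2825, 0.173], [0.4614, 0.2855, 0.173]] [0.47116524 0.29797848 0.173     ]
0.029222547836475116 73.00528953507103 0.010311030615444557
basket 73.57292709379145
basket 73.00221562629032
-15.490259757024251 0.0319757888032817 [[0.4522, 0.2893, 0.08], [0.4657, 0.3349, 0.08], [0.4831, 0.2808, 0.08], [0.497, 0.3263, 0.08]]
[0.47227654 0.29593704 0.22726428] [-89.89376496  -0.15062873 -15.54210092] 3.825
```

```bash
python3 - <<'E'
from h import *
env.reach([0.4712,0.2975,0.20],[-90,0,-16.3])
print(env.move_l([0.4712,0.2975,0.136],speed=0.1,max_force=8),env.read_ee_pos())
env.close(30)
print(env.read_finger_gap(),env.read_wrist_force(),env.read_ee_pos(),env.read_eef_rot())
p=env.read_ee_pos()
env.move_l([0.4712,0.2975,0.136+.035],speed=0.1)
env.dwell(.2)
print(env.read_wrist_force(),env.read_ee_pos(),env.read_eef_rot(),env.read_finger_gap(),env.read_time_s())
for n in('scene','wrist'):
    f=cap(n);save(n+'3',f['image']);pickle.dump(f,open(n+'3.pkl','wb'))
save('scene3a',pickle.load(open('scene3.pkl','rb'))['image'][100:280,260:480],3.5)
E
```

```text
False [0.47147683 0.29766947 0.13676322]
0.14042219626893773 [-0.32576325  1.35924884  0.54039292] [0.47109971 0.29750354 0.13588538] [-9.00076182e+01  1.58186572e-02 -1.62964954e+01]
[ 0.53654088 -0.51786112 -1.42026871] [0.47085037 0.29731515 0.16994713] [-9.00683914e+01  6.71744535e-02 -1.62991240e+01] 0.1370226087616526 6.7167
```

View pics/scene3a.png

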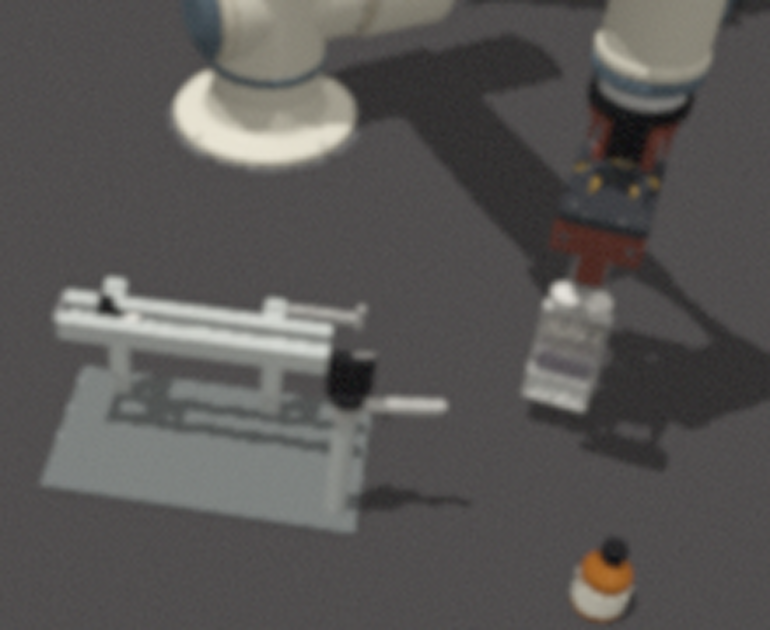

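View pics/wrist3.png

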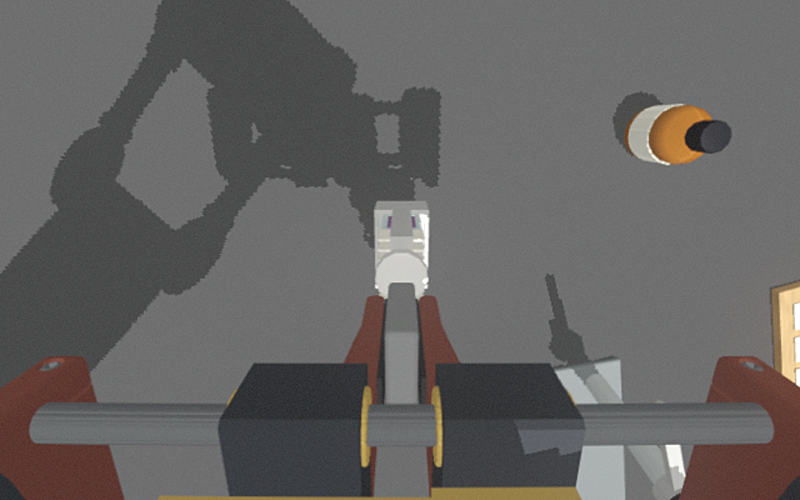

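The rack is held and upright: trolley and basket are centred between the fingers at x≈402. I'll calibrate the wrist camera against the held trolley, then re-measure the mouth from closer.

```bash
python3 - <<'E'
from h import *
f=pickle.load(open('wrist3.pkl','rb'))
save('w3a',f['image'][150:250,270:370],6)
env.move_l([0.4712,0.2975,0.25],speed=0.2)
env.reach([0.45,0.13,0.25],[-90,0,-5])
env.dwell(.2)
f=cap('wrist');save('w4',f['image']);pickle.dump(f,open('w4.pkl','wb'))
print(env.read_ee_pos(),env.read_eef_rot(),env.read_time_s())
E
```

```text
[0.45008409 0.13105699 0.24956992] [-9.00026479e+01  4.72138257e-02 -4.91029463e+00] 8.325
```

View pics/w3a.png

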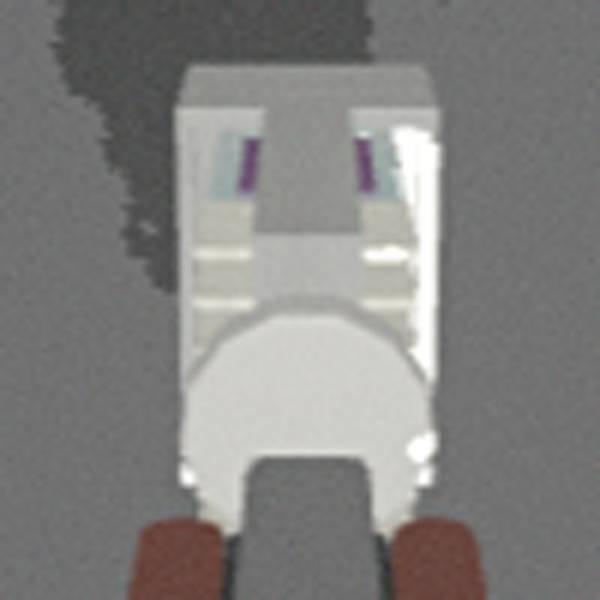

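View pics/w4.png

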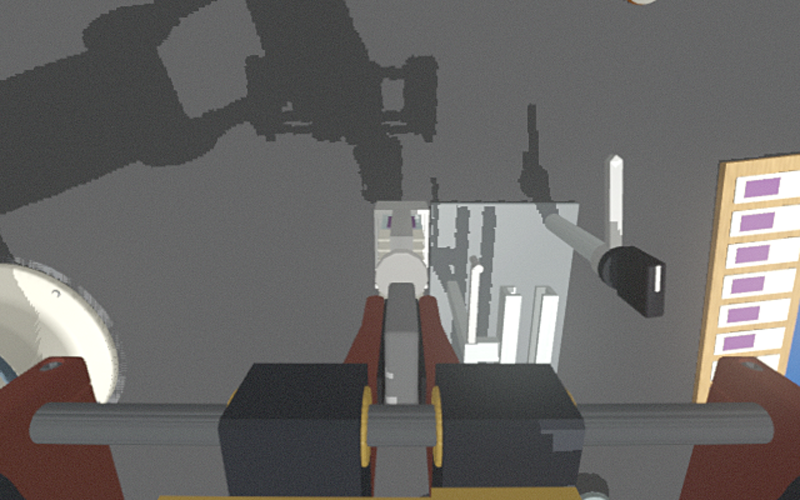

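```bash
python3 - <<'E'
from h import *
f=pickle.load(open('w4.pkl','rb'))
save('w4a',f['image'][120:295,290:440],4)
save('w4b',f['image'][110:260,440:540],5)
# bias: trolley disc edges in wrist3 frame, tool TCP known
f=pickle.load(open('wrist3.pkl','rb'))
p=np.array([0.47085037,0.29731515,0.16994713]);yaw=np.radians(-16.3)
x=np.array([np.cos(yaw),np.sin(yaw),0]);z=np.array([-np.sin(yaw),np.cos(yaw),0])
top=p[2]-.136+.114
m=onz(f,crop([(186,425),(435,425)],270,150,6),top); print('disc width',np.linalg.norm(m[0]-m[1]),'centre in tool (x,z)',(m.mean(0)-p)@x,(m.mean(0)-p)@z)
m=onz(f,crop([(310,312)],270,150,6),top);print('front edge tool z (exp .025)',(m[0]-p)@z)
b=onz(f,crop([(178,105),(440,105)],270,150,6),p[2]-.136+.08);print('basket',[((q-p)@x,(q-p)@z) for q in b])
E
```

```text
disc width 0.02489703144268236 centre in tool (x,z) 0.0012776286442080626 0.012654003947190512
front edge tool z (exp .025) 0.02453403609874596
basket [(np.float64(-0.013630059789658032), np.float64(0.037976457886010395)), (np.float64(0.015866628539729196), np.float64(0.03800267018007122))]
```

View pics/w4a.png

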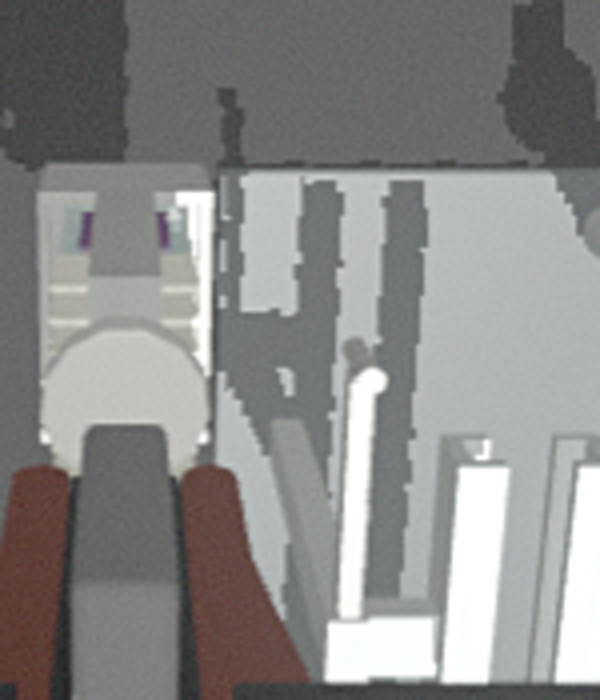

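View pics/w4b.png

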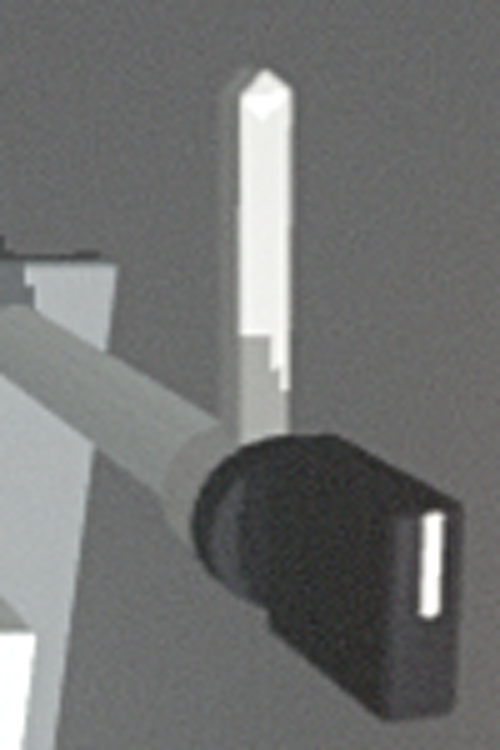

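Measured in tool x, the held trolley reads about 1.2 mm too far from the TCP, so the camera has a bias. Now the mouth with that bias removed.

```bash
python3 - <<'E'
from h import *
f=pickle.load(open('w4.pkl','rb'))
p=np.array([0.45008409,0.13105699,.24957]);yaw=np.radians(-4.91)
x=np.array([np.cos(yaw),np.sin(yaw),0]);z=np.array([-np.sin(yaw),np.cos(yaw),0])
top=p[2]-.136+.114
m=onz(f,crop([(42,410),(208,410)],290,120,4),top); print('disc',np.linalg.norm(m[0]-m[1]),(m.mean(0)-p)@x)
m=onz(f,crop([(124,326)],290,120,4),top);print('front edge tool z',(m[0]-p)@z)
l=onz(f,crop([(456,465),(508,465),(578,465),(440,690),(492,690),(562,690)],290,120,4),.14);print(l.round(4).tolist(),'w',np.linalg.norm(l[0]-l[1]),np.linalg.norm(l[2]-l[1]))
c=(l[1]+l[2])/2;print('mouth raw',c,'corr',c-x*.0012)
for i,j in((3,0),(4,1),(5,2)):
    e=l[i]-l[j];print('rail yaw',np.degrees(np.arctan2(e[1],e[0])))
pl=onz(f,crop([(220,168),(545,168)],290,120,4),.006);e=pl[1]-pl[0];print('plate edge',np.degrees(np.arctan2(e[1],e[0])))
k=onz(f,crop([(390,512),(462,505),(455,710),(387,720)],440,110,5),.184);print('knob',k.mean(0)-x*.0012,np.linalg.norm(k[0]-k[1]));e=(k[0]+k[1]-k[2]-k[3])/2;print(np.linalg.norm(e),np.degrees(np.arctan2(e[1],e[0])))
q=onz(f,crop([(265,75),(266,430)],440,110,5),.134);e=q[0]-q[1];print('ptr',q[0],np.degrees(np.arctan2(e[1],e[0])))
print('pin',onz(f,crop([(372,380)],290,120,4),.144)-x*.0012)
E
```

```text
disc 0.024904830753113713 0.0010463547140944199
front edge tool z 0.024805812461446065
[[0.5223, 0.0885, 0.14], [0.5339, 0.0875, 0.14], [0.5497, 0.0861, 0.14], [0.518, 0.0302, 0.14], [0.5304, 0.0291, 0.14], [0.5472, 0.0276, 0.14]] w 0.011735458761117448 0.015822174691110767
mouth raw [0.54182922 0.08681964 0.14      ] corr [0.54063362 0.08692235 0.14      ]
rail yaw -94.13617268698793
rail yaw -93.43427541057767
rail yaw -92.48928610747754
plate edge -4.807213707140879
knob [0.60193183 0.10404174 0.184     ] 0.01065779431717414
0.03430185897040723 94.69878463808001
ptr [0.59852578 0.18013005 0.134     ] 94.21888282948193
pin [[0.50208184 0.11214527 0.144     ]]
```

```bash
cat >> h.py <<'E'
RY=np.radians(-94.7);RX=np.array([np.cos(RY),np.sin(RY),0]);RYv=np.array([-np.sin(RY),np.cos(RY),0])
M=np.array([.5407,.0869,0])
def rail(x,y,z): return M+RX*x+RYv*y+np.array([0,0,z])
def inrail(p):
    d=np.array(p)-M; return np.array([d@RX,d@RYv,p[2]]).round(4)
E
python3 - <<'E'
from h import *
f=pickle.load(open('w4.pkl','rb'));P=cloud(f)
u,v=crop([(124,375)],290,120,4)[0];print('disc top z (exp .2277)',np.nanmedian(P[int(v)-3:int(v)+4,int(u)-5:int(u)+6,2]))
env.reach(rail(-.075,0,.25),[-90,0,-4.7])
env.move_l(rail(-.075,0,.1563),speed=.12,max_force=8)
env.dwell(.2)
print(inrail(env.read_ee_pos()),env.read_eef_rot(),env.read_wrist_force(),env.read_time_s())
for n in('scene','wrist','top'):
    f=cap(n);pickle.dump(f,open(n+'5.pkl','wb'))
    im=f['image']
    save(n+'5',im[100:260,240:420] if n=='scene' else im[150:280,200:400] if n=='top' else im,4 if n!='wrist' else 1.25)
E
```

```text
disc top z (exp .2277) 0.22686286227355415
[-0.0751  0.0004  0.1573] [-89.97082083  -0.09138361  -4.70271343] [ 0.06543827  0.22553519 -2.99509203] 9.95
```

View pics/scene5.png

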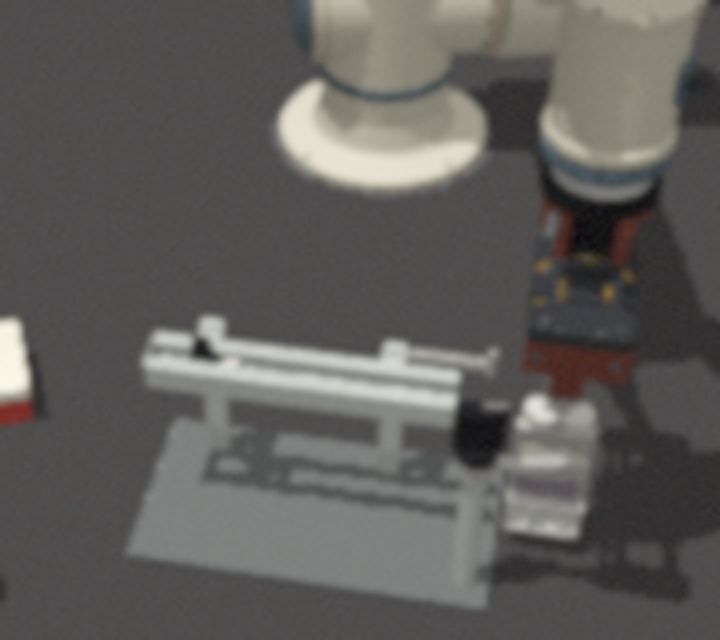

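View pics/top5.png

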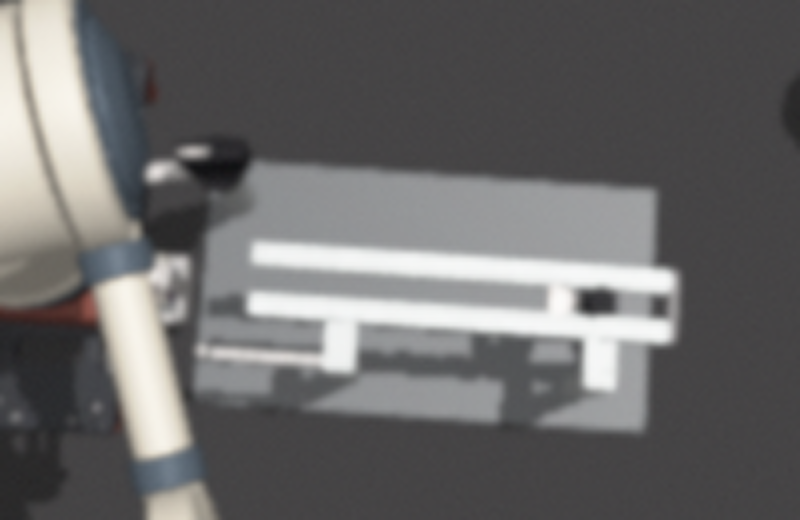

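The scene view shows the rack upright in front of the mouth, with the pointer behind it and clear. The top view shows the basket's leading end at (160–190, 255–325). I'll check the lateral alignment of that end against the rail in the top view before entering.

```bash
python3 - <<'E'
from h import *
f=pickle.load(open('top5.pkl','rb'))
p=env.read_ee_pos();print(inrail(p),env.read_time_s())
z0=p[2]-.1359
B=lambda x,y,z:rail(-.075+x,y,z0+z)
q=proj(f,[B(.028,.018,.08),B(.028,-.018,.08),B(.028,.018,0),rail(0,.019,.14),rail(0,-.019,.14),rail(.225,.019,.14),rail(.225,-.019,.14)])
print(((q-[200,150]+.5)*4-.5).round(0).tolist())
im=f['image'][150:280,200:400]
big=cv2.resize(im[90//4*1+20:90,20:70],None,fx=12,fy=12,interpolation=cv2.INTER_CUBIC);cv2.imwrite('pics/t5z.png',big[:,:,::-1]);print(big.shape)
E
```

```text
[-0.0751  0.0002  0.1567] 10.1
[[174.0, 247.0], [169.0, 311.0], [191.0, 262.0], [252.0, 242.0], [247.0, 313.0], [670.0, 269.0], [667.0, 340.0]]
(576, 600, 3)
```

View pics/t5z.png

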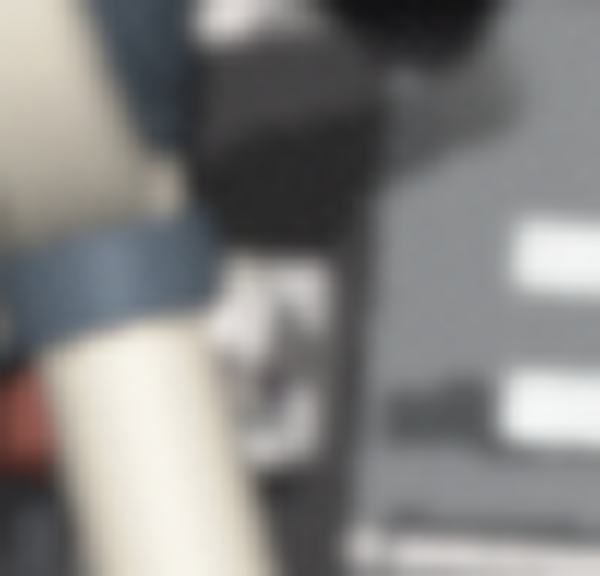

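The projected rail and basket corners match the top view to within about 1 pixel, so I'll enter slowly with a force guard.

```bash
python3 - <<'E'
from h import *
print(env.move_l(rail(-.03,0,.1558),speed=.06,max_force=6),inrail(env.read_ee_pos()))
env.dwell(.3);print(inrail(env.read_ee_pos()),env.read_wrist_force())
r=env.move_l(rail(.03,0,.1558),speed=.04,max_force=6)
print(r,inrail(env.read_ee_pos()),env.read_wrist_force(),env.read_eef_rot(),env.read_time_s())
f=cap('scene');save('scene6',f['image'][100:260,240:420],4)
E
```

```text
False [-0.0301  0.      0.1558]
[-0.0303 -0.      0.1558] [ 0.51320516 -0.37130943 -2.32529084]
False [ 0.0298 -0.      0.1558] [-0.3863153   0.02355592 -1.46033038] [-8.99953650e+01  8.79049574e-04 -4.68193315e+00] 12.95
```

View pics/scene6.png

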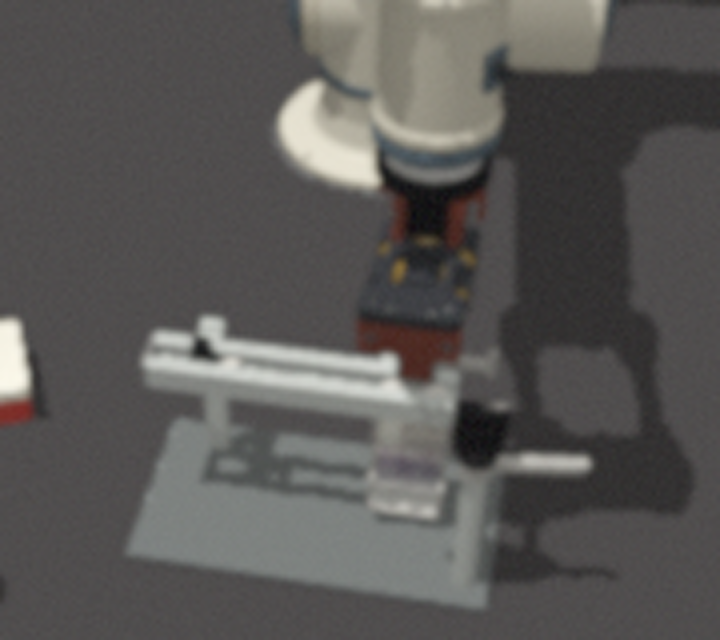

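The trolley entered cleanly with no contact force, and the rack is in the rail at about (408,470). Next I'll slide it on to just short of the slider, then push gently.

```bash
python3 - <<'E'
from h import *
r=env.move_l(rail(.12,0,.1556),speed=.06,max_force=6)
print(r,inrail(env.read_ee_pos()),env.read_wrist_force())
env.dwell(.2)
f0=env.read_wrist_force()@RX;print('F along',f0)
r=env.move_l(rail(.175,0,.1556),speed=.015,max_force=9)
print(r,inrail(env.read_ee_pos()),env.read_wrist_force()@RX,env.read_time_s())
env.dwell(.2)
print(inrail(env.read_ee_pos()),env.read_wrist_force()@RX,env.read_wrist_force(),env.read_finger_gap(),env.read_time_s())
f=cap('scene');save('scene7',f['image'][100:260,240:420],4);f=cap('top');save('top7',f['image'][150:280,200:400],4);pickle.dump(f,open('top7.pkl','wb'))
E
```

```text
False [0.1197 0.     0.1556] [ 0.1630953   0.47203716 -2.24894092]
F along 0.14278460431245701
True [ 1.427e-01 -1.000e-04  1.554e-01] -1.0391948263720407 16.6667
[ 1.426e-01 -1.000e-04  1.554e-01] 0.1862984466941247 [ 1.05778059 -0.27389241  6.12088727] 0.13202017635165322 16.8667
```

View pics/scene7.png

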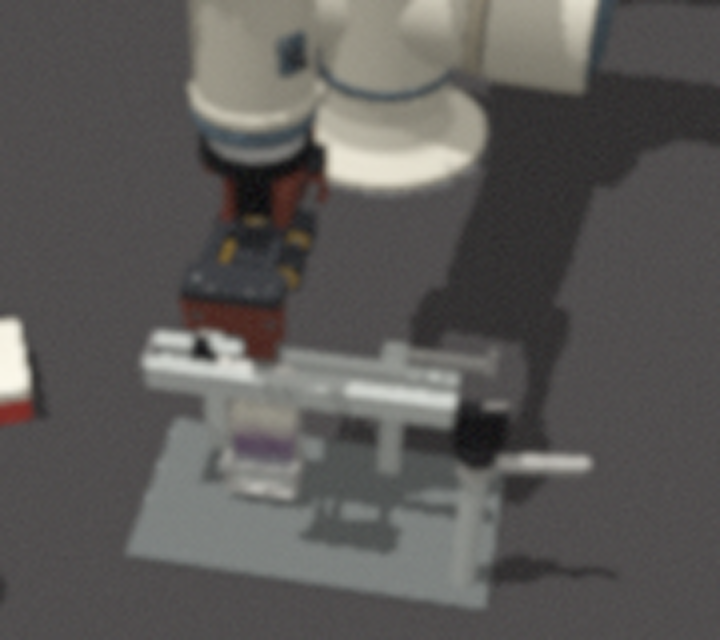

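View pics/top7.png

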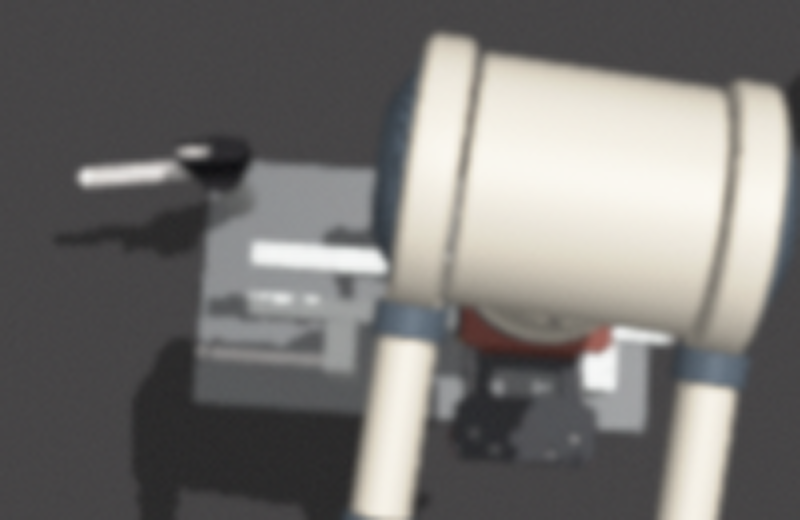

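It stopped on a vertical force of +6 N with almost none along the rail: the trolley is resting on the channel floor. I'll raise it slightly, read the forces, and then continue.

```bash
python3 - <<'E'
from h import *
for z in(.1562,.157):
    env.move_l(rail(.1425,0,z),speed=.02,max_force=10);env.dwell(.15)
    F=env.read_wrist_force();print(inrail(env.read_ee_pos()),F@RX,F@RYv,F[2],env.read_torque(),env.read_time_s())
E
```

```text
[ 0.1426 -0.0003  0.1555] -0.15549022986256453 -0.2922495095025708 -2.2781427402484726 [ 0.02233319 -0.1300986  -0.02672135] 17.3833
[ 0.1426 -0.      0.1569] -0.19697082810036157 0.08165706290636446 -2.9539071351326207 [-0.04650632 -0.08862834  0.03221167] 17.7833
```

```bash
python3 - <<'E'
from h import *
x=.1425
env.move_l(rail(x,0,.1566),speed=.02)
for i in range(14):
    x+=.003
    r=env.move_l(rail(x,0,.1566),speed=.02,max_force=10)
    F=env.read_wrist_force();print(r,inrail(env.read_ee_pos()),(F@RX).round(2),(F@RYv).round(2),F[2].round(2),env.read_eef_rot().round(2),env.read_time_s())
    if r or F@RX<-9: break
E
```

```text
True [ 0.1428 -0.0003  0.156 ] -1.24 0.43 -2.21 [-89.41   0.24  -4.47] 18.25
```

The axial contact is real: the tool stopped again at x≈.1428, putting the trolley front at ≈.168. The measured rest position of about .162 plus 6 mm agrees with that. I'll push once more, slightly firmer, to see whether it yields.

```bash
python3 - <<'E'
from h import *
for mf in(12,15):
    env.move_l(rail(.1405,0,.1566),speed=.02,max_force=12);env.dwell(.15)
    print('back',inrail(env.read_ee_pos()),env.read_wrist_force().round(2))
    r=env.move_l(rail(.150,0,.1566),speed=.012,max_force=mf)
    F=env.read_wrist_force();print(r,inrail(env.read_ee_pos()),(F@RX).round(2),F.round(2),env.read_torque().round(2),env.read_eef_rot().round(2),env.read_finger_gap(),env.read_time_s())
E
```

```text
back [ 1.406e-01 -1.000e-04  1.564e-01] [ 0.83 -0.77 -2.39]
True [ 0.1431 -0.0003  0.156 ] -2.34 [ 0.57  2.3  -1.42] [ 0.27 -0.24 -0.06] [-89.05   0.42  -4.33] 0.13658535119080548 19.2417
back [ 1.406e-01 -1.000e-04  1.564e-01] [-0.9  -0.29 -1.71]
False [ 0.1462 -0.      0.1574] -13.36 [-0.07 13.41  1.63] [ 2.59 -0.03  0.  ] [-88.66   0.49  -4.13] 0.1332908240418406 20.6417
```

It now holds 13 N axially at about .146, well over the slider's 4 N, so it looks fully back. I'll ease off, set the rack down on the channel floor, release, rise, and verify by looking.

```bash
python3 - <<'E'
from h import *
env.move_l(rail(.1440,0,.1562),[-90,0,-4.7],speed=.02,max_force=12)
F=env.read_wrist_force();print(inrail(env.read_ee_pos()),F.round(2))
env.move_l(rail(.1440,0,.1545),speed=.02,max_force=6)
F=env.read_wrist_force();print(inrail(env.read_ee_pos()),F.round(2))
env.release();print(env.read_finger_gap(),env.read_time_s())
env.move_l(rail(.144,0,.24),speed=.15,max_force=10)
# view: camera offset +.085 along tool z (rail -x); see slider region
env.reach(rail(.10,0.0,.34),[-90,0,-4.7]);env.dwell(.15)
f=cap('wrist');save('w8',f['image']);pickle.dump(f,open('w8.pkl','wb'));print(inrail(env.read_ee_pos()),env.read_time_s())
save('w8a',f['image'][150:350,230:430],3.5)
E
```

```text
[ 0.1444 -0.0004  0.1558] [2.3  0.31 4.44]
[ 0.1444 -0.0002  0.1558] [-3.65  0.98  5.74]
0.9988363696709912 22.4
[ 1.004e-01 -3.000e-04  3.376e-01] 23.8333
```

View pics/w8.png

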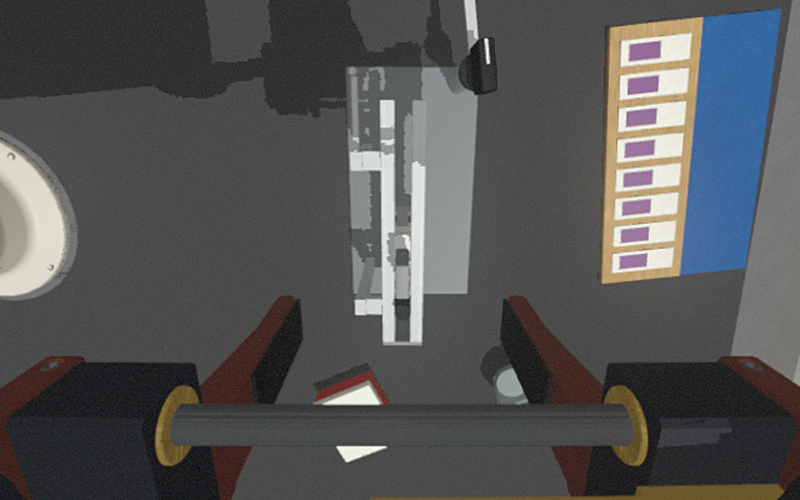

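View pics/w8a.png

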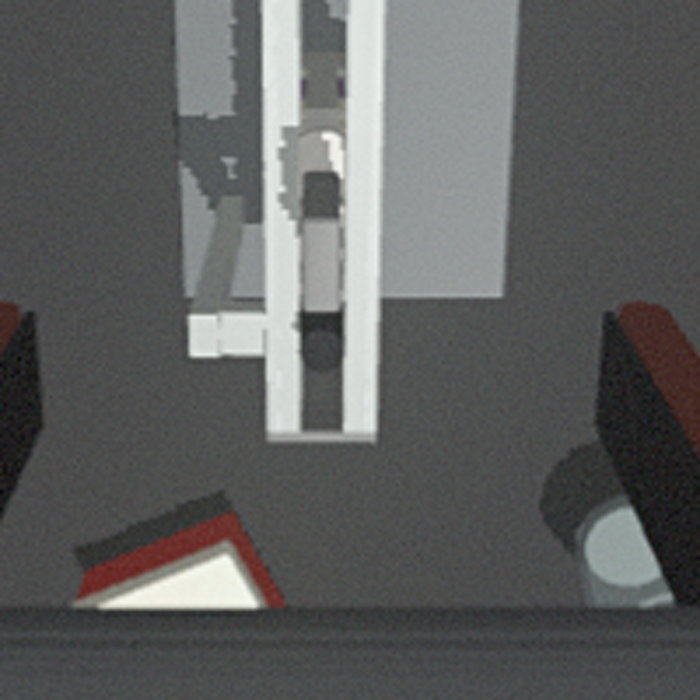

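The rack hangs upright and in line, with the handle at (322,265) in the crop, but the handle hides the slider. I'll look from above the far end instead.

```bash
python3 - <<'E'
from h import *
env.reach(rail(.275,0.0,.30),[-90,0,-4.7]);env.dwell(.15)
f=cap('wrist');save('w9',f['image']);pickle.dump(f,open('w9.pkl','wb'));print(inrail(env.read_ee_pos()),env.read_time_s())
q=proj(f,[rail(.17,0,.14)])[0].astype(int);print(q)
save('w9a',f['image'][max(0,q[1]-60):q[1]+60,q[0]-60:q[0]+60],5);print(max(0,q[1]-60),q[0]-60)
E
```

```text
[0.2735 0.0004 0.3008] 24.7833
[319  73]
13 259
```

View pics/w9a.png

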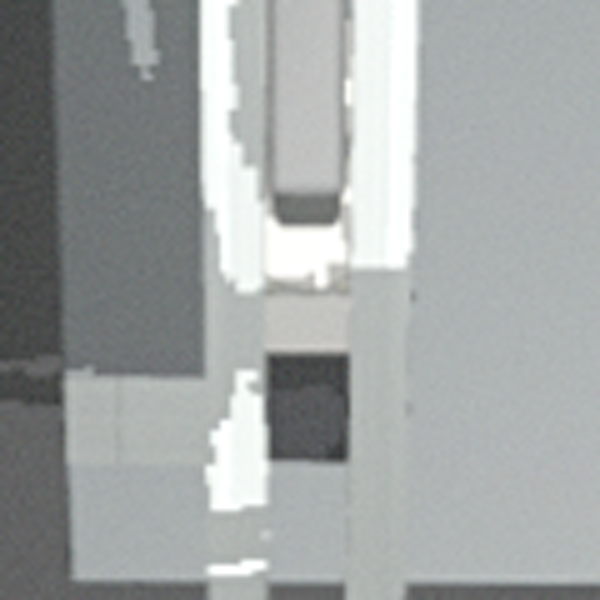

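The crop shows the trolley's round end at row ~285, the cream slider at rows 293–352, and the black stop block at 352–460. I'll turn these into rail positions and compare with the first top view.

```bash
python3 - <<'E'
from h import *
f=pickle.load(open('w9.pkl','rb'))
for n,v,z in(('handle end',193,.191-.0),('trolley end',283,.132),('slider front',292,.134),('slider back',352,.134),('black front',352,.136),('black end',460,.14)):
    print(n,inrail(onz(f,crop([(308,v)],259,13,5),z)[0]))
print('far end rail',inrail(onz(f,crop([(308,598)],259,13,5),.14)[0]))
f=pickle.load(open('top.pkl','rb'));im=f['image']
# profile along slot in initial top image
xs=np.arange(.14,.225,.002)
q=proj(f,[rail(x,0,.134) for x in xs]).astype(np.float32)
g=cv2.remap(im.astype(np.float32),q[None,:,0],q[None,:,1],cv2.INTER_LINEAR)[0]
print([(round(x*1000),int(v.mean())) for x,v in zip(xs,g)])
f=pickle.load(open('w9.pkl','rb'))
q=proj(f,[rail(x,0,.134) for x in xs]).astype(np.float32)
g=cv2.remap(f['image'].astype(np.float32),q[None,:,0],q[None,:,1],cv2.INTER_LINEAR)[0]
print([(round(x*1000),int(v.mean())) for x,v in zip(xs,g)])
E
```

```text
handle end [0.1571 0.0009 0.191 ]
trolley end [0.1656 0.0009 0.132 ]
slider front [0.1674 0.0009 0.134 ]
slider back [0.178  0.0009 0.134 ]
black front [0.1781 0.0009 0.136 ]
black end [0.1976 0.001  0.14  ]
far end rail [0.2234 0.001  0.14  ]
[(140, 146), (142, 147), (144, 147), (146, 148), (148, 150), (150, 150), (152, 151), (154, 151), (156, 152), (158, 153), (160, 154), (162, 154), (164, 154), (166, 155), (168, 156), (170, 157), (172, 157), (174, 157), (176, 159), (178, 159), (180, 159), (182, 160), (184, 161), (186, 161), (188, 162), (190, 163), (192, 163), (194, 164), (196, 164), (198, 165), (200, 165), (202, 165), (204, 166), (206, 167), (208, 168), (210, 168), (212, 168), (214, 169), (216, 170), (218, 170), (220, 172), (222, 172), (224, 172)]
[(140, 192), (142, 192), (144, 192), (146, 193), (148, 191), (150, 159), (152, 114), (154, 113), (156, 200), (158, 254), (160, 254), (162, 254), (164, 246), (166, 183), (168, 174), (170, 195), (172, 193), (174, 194), (176, 194), (178, 147), (180, 68), (182, 72), (184, 76), (186, 89), (188, 91), (190, 88), (192, 89), (194, 88), (196, 82), (198, 146), (200, 178), (202, 175), (204, 176), (206, 176), (208, 177), (210, 175), (212, 176), (214, 174), (216, 175), (218, 176), (220, 176), (222, 103), (224, 102)]
```

```bash
python3 - <<'E'
from h import *
f=pickle.load(open('top5.pkl','rb'));im=f['image']
xs=np.arange(.14,.226,.002)
for y in (-.001,.001):
    q=proj(f,[rail(x,y,.136) for x in xs]).astype(np.float32)
    g=cv2.remap(im.astype(np.float32),q[None,:,0],q[None,:,1],cv2.INTER_CUBIC)[0]
    print([(round(x*1000),int(v.mean())) for x,v in zip(xs,g)])
q=proj(f,[rail(.15,0,.14),rail(.2,0,.14)]);print(q)
save('t5s',im[205:245,310:375],12)
E
```

```text
[(140, 155), (142, 154), (144, 155), (146, 154), (148, 155), (150, 155), (152, 155), (154, 155), (156, 155), (158, 163), (160, 195), (162, 233), (164, 247), (166, 249), (168, 248), (170, 244), (172, 230), (174, 191), (176, 140), (178, 90), (180, 56), (182, 45), (184, 50), (186, 55), (188, 55), (190, 56), (192, 58), (194, 66), (196, 93), (198, 124), (200, 147), (202, 158), (204, 160), (206, 160), (208, 160), (210, 160), (212, 158), (214, 145), (216, 117), (218, 85), (220, 70), (222, 75), (224, 98)]
[(140, 154), (142, 154), (144, 155), (146, 155), (148, 155), (150, 155), (152, 155), (154, 154), (156, 154), (158, 162), (160, 193), (162, 230), (164, 245), (166, 249), (168, 247), (170, 242), (172, 225), (174, 188), (176, 141), (178, 94), (180, 60), (182, 48), (184, 50), (186, 54), (188, 56), (190, 56), (192, 57), (194, 67), (196, 93), (198, 127), (200, 148), (202, 157), (204, 160), (206, 160), (208, 161), (210, 161), (212, 157), (214, 144), (216, 117), (218, 85), (220, 71), (222, 77), (224, 97)]
[[331.94328597 223.51013891]
 [355.14807021 225.01647935]]
```

View pics/t5s.png

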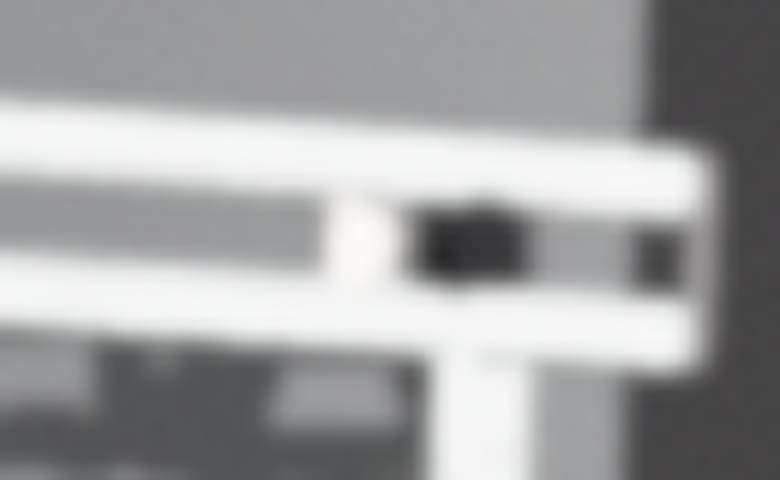

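At rest the slider front was at about 160.5 mm. It is now at 167.4 mm, with the block end unchanged at about 197. That is about 7 mm (±1) against the full 6 mm travel, and it stood firm at 13 N, so it is fully back. Now the gate knob.

```bash
python3 - <<'E'
from h import *
k=np.array([.6021,.104,0])
env.reach(k+[0,0,.26],[-90,0,4.6])
print(env.move_l(k+[0,0,.152],speed=.12,max_force=8),env.read_ee_pos())
env.dwell(.1);F0=env.read_wrist_force()
env.close(15);env.dwell(.15)
print(env.read_finger_gap(),(env.read_wrist_force()-F0).round(2),env.read_torque().round(2),env.read_eef_rot().round(2),env.read_joint_pos().round(2),env.read_time_s())
f=cap('wrist');save('w10',f['image'])
E
```

```text
False [0.60258048 0.10397343 0.15323074]
0.13679196482820258 [ 3.5   1.39 -0.96] [ 0.05 -0.67 -0.02] [-8.999e+01 -5.000e-02  4.600e+00] [ 6.61  6.76 76.01  0.   97.18  2.01] 28.4
```

View pics/w10.png

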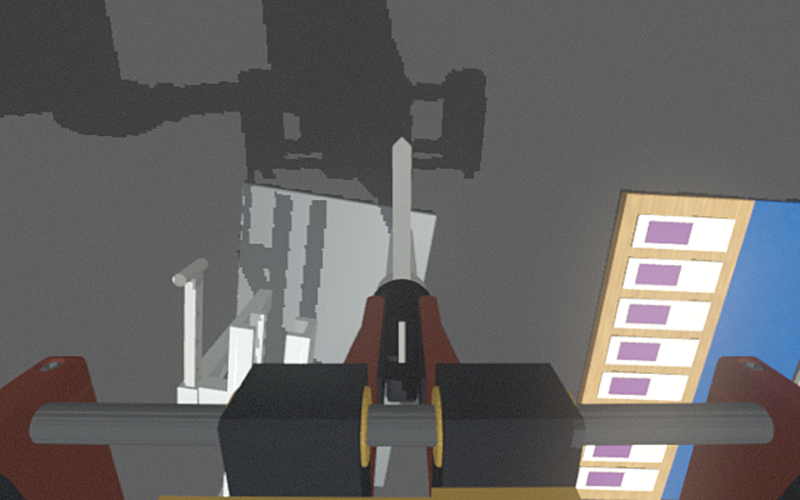

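The knob is gripped, with the pointer straight up the image at column 402 and the pin at (190,272). I'll turn with joint 6 only, checking forces as it goes.

```bash
python3 - <<'E'
from h import *
j=np.array(env.read_joint_pos(),float)
for d in(-30,-60,-80.7):
    q=j.copy();q[5]+=d;env.move_j(q)
    print(env.read_eef_rot().round(2),env.read_wrist_force().round(2),env.read_torque().round(2),env.read_ee_pos().round(4),env.read_time_s())
env.dwell(.2)
f=cap('wrist');save('w11',f['image']);pickle.dump(f,open('w11.pkl','wb'));print(env.read_eef_rot())
save('w11a',f['image'][60:260,250:400],4)
E
```

```text
[-8.999e+01  4.000e-02  3.444e+01] [-2.24 -0.72  0.57] [-0.24  0.24  0.08] [0.6018 0.1039 0.152 ] 29.0167
[-89.94   0.11  64.47] [-6.   -3.26  2.52] [-0.49  0.62  0.04] [0.6014 0.1033 0.152 ] 29.5833
[-89.88   0.13  85.15] [-5.45 -4.69  2.25] [-0.69  0.77  0.11] [0.6013 0.1028 0.152 ] 30.0167
[-89.8830731    0.12681527  85.13156764]
```

View pics/w11a.png

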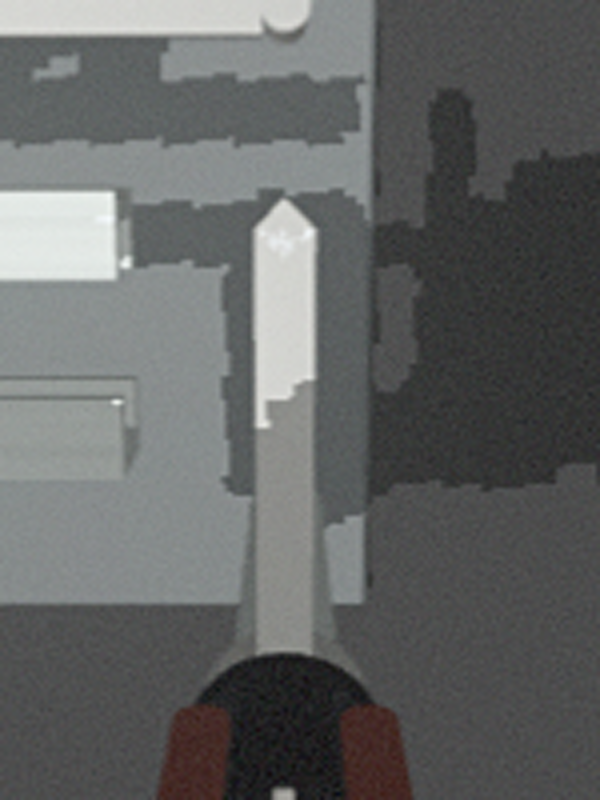

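The pointer tip (285,200) and its base (283,655) line up with the pin at (286,10) to within about a pixel, and square to the rail lips. Numeric check.

```bash
python3 - <<'E'
from h import *
f=pickle.load(open('w11.pkl','rb'))
save('w11b',f['image'][20:100,180:360],4)
ang=lambda e:np.degrees(np.arctan2(e[1],e[0]))
q=onz(f,crop([(285,199),(284,640)],250,60,4),.134);print('pointer',ang(q[0]-q[1]),q[0])
e1=onz(f,crop([(254,235),(257,640),(316,235),(312,640)],250,60,4),.134);print('edges',ang(e1[0]-e1[1]),ang(e1[2]-e1[3]))
l=onz(f,crop([(116,280),(0,280),(128,481),(0,478)],250,60,4),.14);print('lip yaw',ang(l[1]-l[0]),ang(l[3]-l[2]))
p=onz(f,crop([(287,8)],250,60,4),.144)[0];k=np.array([.6013,.1028,.144]);print('pin',p,'knob->pin',ang(p-k),'tip->pin',ang(p-q[0]))
E
```

```text
pointer 175.04880545569137 [0.52607257 0.10968962 0.134     ]
edges 175.21764729836295 175.00369419128478
lip yaw -94.87771656484489 -96.17405566570395
pin [0.50360093 0.11185675 0.144     ] knob->pin 174.70379054437743 tip->pin 174.49152180649318
```

View pics/w11b.png

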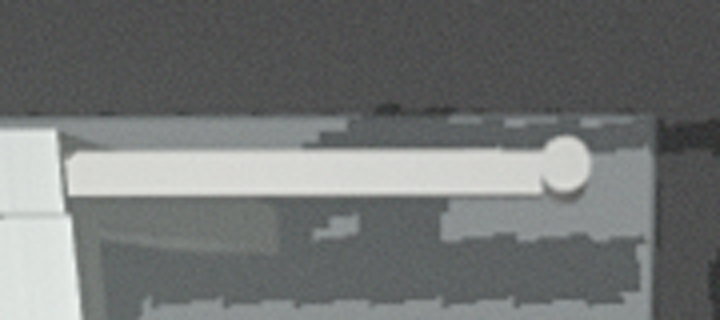

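```bash
python3 - <<'E'
from h import *
env.release();env.dwell(.1)
p=np.array(env.read_ee_pos())
print(env.move_l(p+[0,0,.12],speed=.12,max_force=10))
env.reach(p+np.array([0.03,0.02,.18]),[-90,0,85.3]);env.dwell(.2)
f=cap('wrist');save('w12',f['image']);pickle.dump(f,open('w12.pkl','wb'));print(env.read_ee_pos(),env.read_time_s())
for n in('scene','top'):
    g=cap(n);im=g['image'];save(n+'12',im)
save('w12a',f['image'][60:320,200:460],3)
E
```

```text
False
[0.63194444 0.12373239 0.33036924] 33.375
```

View pics/w12.png

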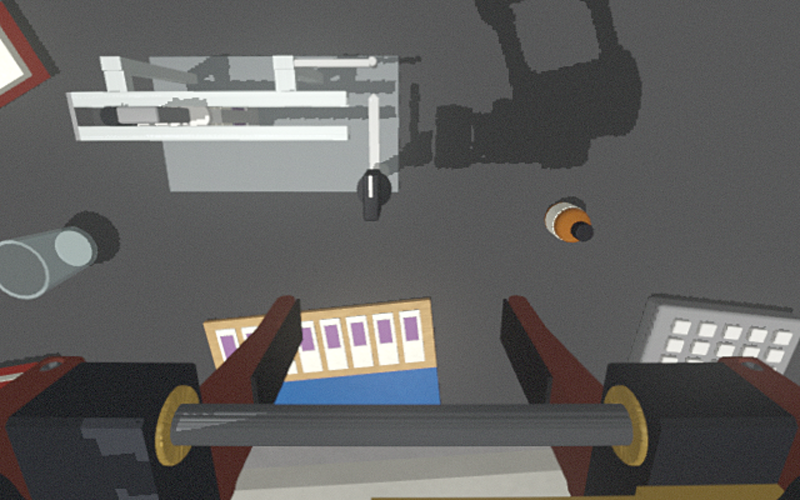

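View pics/w12a.png

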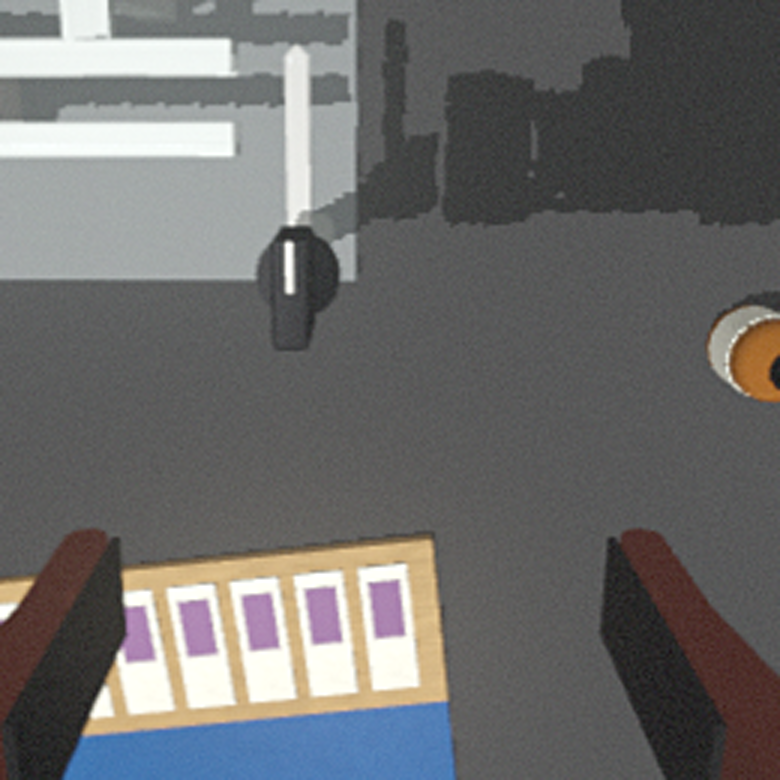

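View pics/scene12.png

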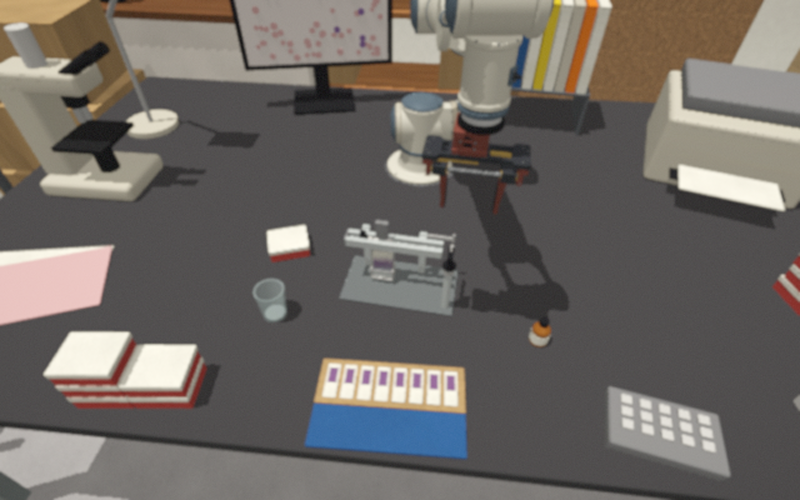

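```bash
python3 - <<'E'
from h import *
f=pickle.load(open('w12.pkl','rb'))
ang=lambda e:np.degrees(np.arctan2(e[1],e[0]))
q=onz(f,crop([(297,46),(299,222)],200,60,3),.134);print('pointer',ang(q[0]-q[1]),q[0])
p=onz(f,crop([(373,62)],0,0,1.25),.144)[0];print('pin',p,'tip->pin',ang(p-q[0]))
l=onz(f,crop([(232,76),(0,79),(234,157),(0,160)],200,60,3),.14);print('lip yaw +90',ang(l[1]-l[0])+270,ang(l[3]-l[2])+270)
k=onz(f,crop([(277,228),(310,228),(307,348),(274,348)],200,60,3),.184);print('knob',ang(k[0]+k[1]-k[2]-k[3]),k.mean(0),'knob->pin',ang(p-k.mean(0)))
E
```

```text
pointer 174.90713852259645 [0.5269234  0.10970714 0.134     ]
pin [0.50422345 0.11230881 0.144     ] tip->pin 173.46178234656787
lip yaw +90 175.85057775929448 175.90808651457303
knob 172.68387941233024 [0.60172738 0.10387506 0.184     ] knob->pin 175.05641809638084
```

```bash
python3 - <<'E'
from h import *
env.finish_job();print(env.read_time_s())
E
```

```text
the job is handed in; nothing more can be done
the job is handed in; nothing more can be done
```

The rack is hanging in the drying rail with the slider pushed back and the gate closed across the mouth. I handed the job in at about 33.4 s; the result was not reported.

- **Rack and slider:** I gripped the rack by its handle and entered it with no contact force. I pushed until the stop held firm at about 13 N along the rail, well above the slider's 4 N, then let go. The slider's front moved from about 160.5 mm to 167.4 mm, roughly 7 ± 1 mm by camera against its 6 mm travel, so I take it as fully back. The rack looked upright and in line with the rail afterwards.
- **Gate:** after letting go, the pointer reads 174.9° and the line from knob to pin 175.05°.
- **Bystanders:** in the last views the slide box, bottle and beaker look unmoved; I checked this by eye only. The arm was clear of everything.

**Checks that disagreed:**
- **Push stops:** early pushes stopped sooner than planned. One left an upward force of about 6 N, probably the trolley on the channel floor, and I raised it about 1 mm and went on. Pushes limited to 10 and 12 N also stopped on force, though the axial force read just afterwards was only 1–2 N.
- **Angle spread:** in the final image, the coarser angle estimates scattered from 172.7° (knob edges) to 175.9° (rail lips). I relied on the pointer and knob-to-pin readings.

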